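Clamp a ring gauge in an eccentric-cam fixture and hold the cam at full lift

ROBOT

A 6-joint arm with a two-finger parallel gripper is mounted at the origin on a cart in front of the work surface, level with it; the furniture and walls round the work are solid. World frame = base frame: x ahead of the robot, y to its left, z up, the work surface at z = 0. Lengths are in m, angles in rad, forces in N, time in s.
With the tool pointing down it reaches from about 0.275 to 0.725 m from the base axis. Payload 5.6 kg.
Tool frame: the origin (TCP) lies at the very end of the fingers, on their centre line; the grasp point (between the pads) lies 19 mm behind it; z points along the fingers, y is the line along which they close (so a half turn about z gives the same grasp; the last joint's range is limited). The gripper opens to 85 mm and grips with 20 to 120 N. Pads are 22 mm wide; open, the fingers measure 114 mm over their backs; the gripper's body (76 mm by 85 mm) begins 54 mm behind the grasp point. The pads swing forward as they close: fully open they stand 13 mm farther back than shut.
Start: joints at [1.416, 0.255, 0.108, 0, -1.424, -0.285], TCP at [0.234, 0.498, 0.203] pointing down, gripper open.
Joint ranges: [-2.95, 2.95], [-1.21, 1.97], [-1.09, 1.5], [-2.87, 1.71], [-2.94, -0.07], [-3.05, 3.05]. Speed limits (rad/s): [2.57, 2.57, 3.14, 3.14, 3.14, 3.14].

INTERFACE

Orientations are given as a unit quaternion [x, y, z, w].
In Python, from plant import robot gives the robot as it stands. The module is installed in compiled form; this text tells all that it offers.
- The arm moves only by the tool jog_arm, never from a script. Its argument "steps" is a list of rows, each a list of 7 numbers: the closure, from -1 (fully open) to 1 (shut), then the shift along the tool's x, y, z scaled (see below), then the turn, a rotation vector about the tool's x, y, z scaled (see below). A call has 1 to 8 rows; each row shifts and turns the commanded pose from where the row before left it, along the tool's axes as they then stand; what a row does not reach is not made up. The controller multiplies each number of a shift by 200 mm and each number of a turn by 30 degrees. A row lasts 1/10 s, in which the tool goes at most 50 mm and 8.59 degrees, less where a joint would pass 70% of its speed; a pose out of reach is approached as far as the arm can. A call with a number of a shift or a turn outside -1 to 1 is refused whole. A call with a gripper value outside its range is refused whole. The fingers move at their own pace and stop on an object; "grip_force" is the grip in N (left out, the last holds). Time passes only in rows, so rows that do not move let the fingers close. It gives the time, the measured TCP pose, the force, the opening and the grip force at its end, in the units of the state.
- robot.state(): the state, without advancing time (a new reading comes with each control period).
- robot.capture(name): name is "side" or "top" or "wrist"; returns a dict with "image" (384x512x3 uint8, red, green, blue), "fx", "fy", "cx", "cy" (pixels), "D" ([k1, k2, p1, p2, k3] as OpenCV has them; the pictures are not rectified), "R" (3x3) and "t" (3): a world point X has camera coordinates R X + t. Camera axes: x right, y down, z forward; pixel columns grow to the right and rows downward; lengths in m; the calibration is good to about 2 mm. A picture is of the moment at which its call begins. There is no depth.
- robot.job_done(): hands the job in; it is judged then, once.
Trained networks look in a picture, given as the dict that the camera call returned (one of the last four; its "shot" number tells which), for a name from the list of things; names that differ only in an ending like _2 or _b are one class to them, and where a whole thing is asked for, a point or a joint stands for the part that bears it (a point fixed in the world has none). Each returns a list of dicts, best first, with "confidence" (0 to 1); they miss things now and then, are a little off and sometimes report something else, mostly with a low value. They report only what shows in the picture. A call takes as long as a camera call. They do not tell look-alikes from the thing itself.
- robot.spot_in(picture, thing): "rect" ([centre column, centre row, width, height] in pixels, round what is visible of it).
- robot.trace(picture, thing): "pixels" (384x512 bool, what is visible of it) and "rect" ([centre column, centre row, width, height] in pixels, round what is visible of it).
The state is a dict: "time_s": time; "joints": joint angles; "qvel": joint speeds; "joint_efforts": joint torques, N m; "tcp_pos": TCP position; "orientation": TCP orientation; "contact_force": force on the tool from outside, world axes, zero at the start; "torque": the same for the moment, N m; "gripper_width": opening from 0.0 (shut) to 1.0 (fully open); "finger_force": force on a finger pad.
Only numpy, scipy, OpenCV 4.12 (cv2) and the standard library are available. Lean on these libraries where they do the work, as an engineer would, in place of code of your own. Each camera call takes 0.05 s, during which the arm holds its last target. There are 200 camera calls.

TASK

Load the small plain steel ring gauge (not the larger bearing) flat on the grey cam fixture, in the gap between the orange-faced jaw and the two dowel pins, and let go of it while the clamp is still open. Then take the lever by its black upright grip and swing it until the cam is at its highest lift, red-dotted nose pointing straight at the jaw and lever square to the clamping line, so that the ring is clamped home against both pins. The lever springs back if released, so finish while still holding the grip there; do not disturb the blue box, the white jar, the dropper bottle or the bearing.

Things in the scene. Friction and masses are not known exactly. Their poses are not given: they have to be found in the camera images.
- ring_gauge: plain steel ring, outer diameter 38 mm, 16 mm high, lying flat and loose on the counter; origin at the centre of its underside, z up. Grasp it across the outside.
- cam_fixture: grey base plate 94 x 190 x 14 mm fixed to the counter (place and yaw vary). Origin on the counter below the seat, z up; +y is the clamping direction, from cam past jaw to pins. Plate spans y -136 to +54 mm, x +-47 mm. Two steel pins, 10 mm diameter, rise 14 mm above it at x = +-13, y = 20 mm. Beside the ring (+x, -x) there is room for fingers closing along x.
- seat (a point): point on top of the base plate (14 mm above the counter) where the centre of the ring's underside is when the ring touches both pins. With the clamp open there is about 8 mm of play towards the jaw; the closing jaw pushes the ring to the pins.
- jaw_pad: orange sprung face of the sliding jaw, 32 mm wide, top 30 mm above the counter (jaw block behind: 37 mm). Origin as the fixture's when open; it moves along +y as the cam lifts. The face itself is at y = -27 mm from the origin. At full lift it presses the ring to the pins with about 9 N.
- cam_axis (a point): point on the upright turning axis of the cam and lever, on the fixture's centre line 92 mm from the seat towards -y, at the grip's mid height (69 mm above the counter). The lever turns about the vertical through it.
- lever_grip: black upright grip, 18 mm diameter (21 at its top rim), spinning freely on the lever's end, so a gripper can hold it at fixed yaw while the lever swings. Origin on its axis at its lower end, 49 mm above the counter; it rises 39 mm from there; 90 mm from the cam axis. The lever arm below tops out at 46 mm, the hub at the cam at 51 mm.
- cam_lever (a joint): lever angle, rad, counter-clockwise from above, 0 to 1.75. 0: open, held by a spring, lever 80 degrees clockwise from the fixture's +x. 1.40: highest lift (11.6 mm), red-dotted nose straight towards the jaw, lever along the fixture's +x. Beyond 1.40 the lift falls again. The spring takes about 2 N at the grip at first, about 5 N near the top.
- probe_box: bystander: small blue box, 42 x 62 x 42 mm, origin at the centre of its underside
- cap_jar: bystander: small white jar with ribbed cap, 26 mm in diameter, 34 mm high, origin at the centre of its underside
- dropper: bystander: small pale-blue dropper bottle, 19 mm in diameter, 61 mm high, origin at the centre of its underside
- bearing: bystander: ball bearing lying flat, 62 mm in diameter, 13 mm high, origin at the centre of its underside
Things that resemble listed ones, but are neither listed nor needed, are in the scene too. What is shaped like the ring_gauge but pink, turquoise or yellow is not meant.

How it is judged:
By the outcome, as a careful person would: the job done as asked, in the order asked, and still so for the second after the job is handed in, while the arm keeps its last pose, push and grip.
It also fails if it takes over 51 s, if anything falls off the work surface, if the arm or the gripper's body presses on something with over 40 N, if the wrist force passes 120 N, or if a joint passes its speed limit or range.

## Working session

There is one attempt and no reset: what is moved stays moved. The work goes in short steps, Python scripts to look and compute and a tool call to move; the robot and the scene stay as the last step left them, time stands still between calls to the robot, and variables do not carry over. Pictures are saved under pics/ and viewed, at most 10 in all, crops included, and the job is handed in when it is done.

Besides the shell and the picture viewer there is one more tool, called as name(argument=value, ...), one argument or row to a line, values as JSON. jog_arm: Moves the arm, as the interface text tells. Its arguments: {"type":"object","properties":{"steps":{"type":"array"},"grip_force":{"type":"number"}},"required":["steps"]}

```bash
mkdir -p pics
cat > h.py <<'E'
import numpy as np, cv2
from plant import robot
from scipy.spatial.transform import Rotation as Rn
def ray(c,uv):
    K=np.array([[c['fx'],0,c['cx']],[0,c['fy'],c['cy']],[0,0,1]])
    p=cv2.undistortPoints(np.array([[uv]],float),K,np.array(c['D'],float))[0,0]
    R=np.array(c['R']);return -R.T@np.array(c['t']),R.T@np.array([p[0],p[1],1])
def atz(c,uv,z):
    o,d=ray(c,uv);return o+d*(z-o[2])/d[2]
def proj(c,X):
    K=np.array([[c['fx'],0,c['cx']],[0,c['fy'],c['cy']],[0,0,1]])
    return cv2.projectPoints(np.array(X,float).reshape(-1,3),cv2.Rodrigues(np.array(c['R'],float))[0],np.array(c['t'],float),K,np.array(c['D'],float))[0][:,0]
def save(c,n):cv2.imwrite('pics/'+n+'.png',cv2.cvtColor(c['image'],cv2.COLOR_RGB2BGR))
E
python3 - <<'E'
from h import *
s=robot.state();print(s['tcp_pos'],s['orientation'],s['contact_force'],s['gripper_width'])
ims=[]
for n in('top','side'):
    c=robot.capture(n);save(c,n+'0')
    print(n,(-np.array(c['R']).T@c['t']).round(3))
    for t in('ring_gauge','cam_fixture','jaw_pad','lever_grip','bearing','probe_box','cap_jar','dropper'):
        for r in robot.spot_in(c,t)[:3]:print(t,np.round(r['rect'],1),round(r['confidence'],2),atz(c,r['rect'][:2],{'ring_gauge':.008,'jaw_pad':.03,'lever_grip':.069}.get(t,0.01)).round(3))
E
```

```text
[0.23388071 0.49717883 0.20180486] [ 9.75916646e-01 -2.18141677e-01 -1.65068803e-04  9.38607816e-04] [-0.65123077 -0.75543583 -0.06295801] 0.9975676773552968
top [ 0.298 -0.06   1.412]
ring_gauge [292.1 193.9  10.5  12.7] 0.61 [ 0.568 -0.173  0.008]
ring_gauge [182.4 168.2  10.9  11.9] 0.61 [0.644 0.162 0.008]
ring_gauge [266.7 186.8  11.8  11. ] 0.51 [ 0.589 -0.096  0.008]
cam_fixture [206.4 210.1  83.1  52.5] 0.78 [0.516 0.084 0.01 ]
lever_grip [242.2 186.4   4.6   5.5] 0.49 [ 0.577 -0.023  0.069]
bearing [205.8 249.4  17.   19.9] 0.69 [0.398 0.083 0.01 ]
probe_box [336.1 159.2  18.9  29.7] 0.66 [ 0.677 -0.307  0.01 ]
cap_jar [322.4 234.1   6.5   5.9] 0.62 [ 0.447 -0.262  0.01 ]
dropper [175.1 146.3  10.1   7.7] 0.56 [0.713 0.186 0.01 ]
side [ 0.545 -0.961  0.509]
ring_gauge [274.4 228.3  21.1  16.6] 0.69 [ 0.59  -0.092  0.008]
ring_gauge [268.9 246.5  21.2  13.6] 0.67 [ 0.575 -0.163  0.008]
ring_gauge [253.7 269.7  16.3  17.8] 0.53 [ 0.544 -0.24   0.008]
cam_fixture [241.6 193.7  61.1  42.4] 0.78 [0.52  0.076 0.01 ]
jaw_pad [254.8 192.6  30.6  30.9] 0.72 [0.552 0.038 0.03 ]
lever_grip [264.9 189.8  10.4  18.7] 0.61 [ 0.573 -0.031  0.069]
lever_grip [254.  191.9  34.2  26.5] 0.37 [ 0.55  -0.04   0.069]
probe_box [326.6 282.6  38.2  37.2] 0.62 [ 0.67  -0.289  0.01 ]
cap_jar [200.1 267.9  16.7  20.5] 0.81 [ 0.446 -0.233  0.01 ]
dropper [315.8 166.4   9.5  24.2] 0.62 [0.72  0.233 0.01 ]
dropper [239.8 192.3  60.7  39. ] 0.6 [0.516 0.084 0.01 ]
```

Run:
```python
import cv2
a=cv2.imread('pics/top0.png')[120:290,150:370];b=cv2.imread('pics/side0.png')[140:320,170:370]
cv2.imwrite('pics/a.png',cv2.resize(a,None,fx=3.5,fy=3.5,interpolation=2))
cv2.imwrite('pics/b.png',cv2.resize(b,None,fx=3.3,fy=3.3,interpolation=2))
```

```text
(no output)
```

View pics/a.png

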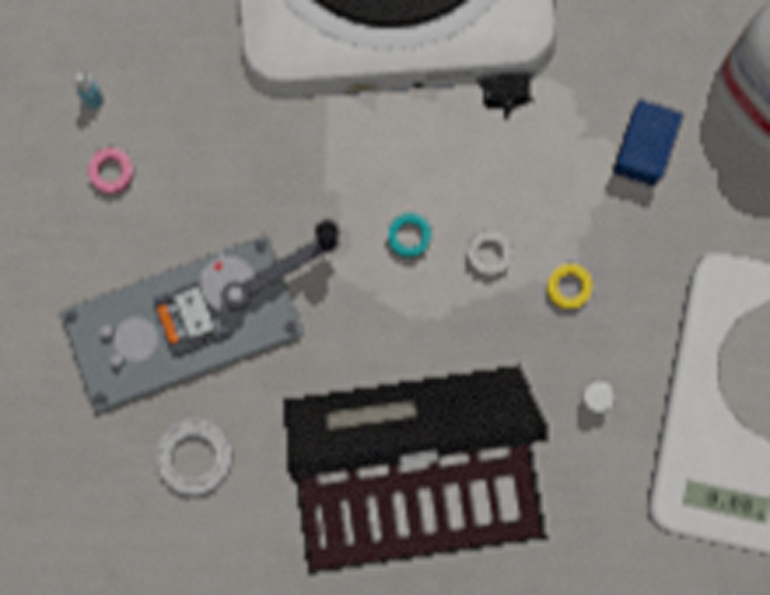

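View pics/b.png

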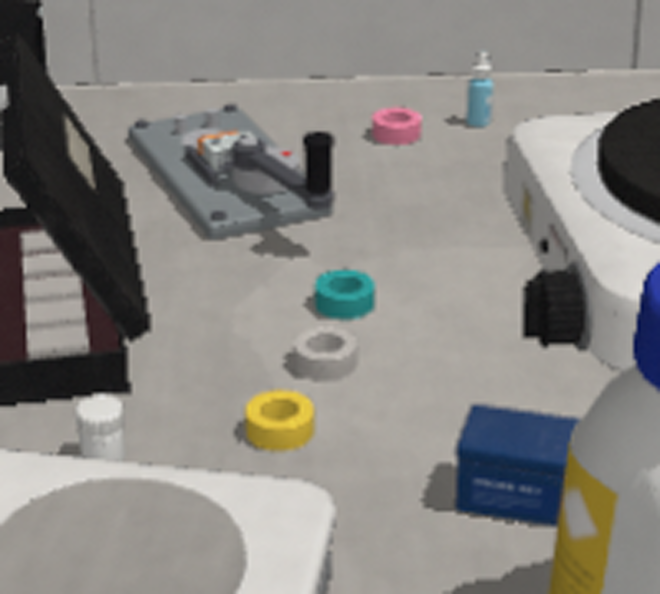

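The small grey ring is at (490,255) in the top crop, between the turquoise and yellow look-alikes. The fixture has its pins at (111,348) and the lever grip at (325,235), so its yaw is about 22°. I'll move above the fixture and turn for a wrist view.

jog_arm(
  steps=[
    [-1, 0.17, 0.095, -0.05, 0, 0, 0],
    [-1, 0.18, 0.1, -0.05, 0, 0, 0],
    [-1, 0.18, 0.1, -0.05, 0, 0, 0],
    [-1, 0.18, 0.1, -0.05, 0, 0, 0],
    [-1, 0.18, 0.1, -0.05, 0, 0, 0],
    [-1, 0.18, 0.1, -0.05, 0, 0, 0],
    [-1, 0.18, 0.1, -0.05, 0, 0, 0],
    [-1, 0.18, 0.1, -0.05, 0, 0, 0],
  ],
)

```text
time_s: 1.7
tcp_pos: [0.4259, 0.2305, 0.2834]
orientation: [0.976, -0.218, 0.0, -0.0]
contact_force: [0.5, 0.4, 0.5]
gripper_width: 1.004
finger_force: 0.0
```

jog_arm(
  steps=[
    [-1, 0.18, 0.1, 0, 0, 0, 0],
    [-1, 0.18, 0.1, 0, 0, 0, 0],
    [-1, 0.18, 0.1, 0, 0, 0, 0],
    [-1, 0, 0, 0, 0, 0, 0.28],
    [-1, 0, 0, 0, 0, 0, 0.28],
    [-1, 0, 0, 0, 0, 0, 0.28],
    [-1, 0, 0, 0, 0, 0, 0.28],
    [-1, 0, 0, 0, 0, 0, 0.28],
  ],
)

```text
time_s: 2.5
tcp_pos: [0.4974, 0.1317, 0.2827]
orientation: [0.831, -0.556, -0.0, -0.0]
contact_force: [0.4, -0.4, -0.1]
gripper_width: 1.001
finger_force: 0.0
```

```bash
cat >> h.py <<'E'
def st():
    s=robot.state();M=Rn.from_quat(s['orientation']).as_matrix()
    print('t',round(s['time_s'],2),'tcp',np.round(s['tcp_pos'],4),'yaw x',round(np.degrees(np.arctan2(M[1,0],M[0,0])),2),'z',M[:,2].round(3),'F',np.round(s['contact_force'],1),'w',round(s['gripper_width'],3),'ff',np.round(s['finger_force'],1),'q',np.round(s['joints'],2));return s,M
E
python3 - <<'E'
from h import *
s,M=st()
c=robot.capture('wrist');save(c,'w1')
cp=-np.array(c['R']).T@c['t'];print(cp.round(3),(M.T@(cp-s['tcp_pos'])).round(3),c['fx'])
for t in('cam_fixture','jaw_pad','lever_grip','ring_gauge','bearing','cam_axis','seat'):
    try:
        for r in robot.spot_in(c,t)[:3]:print(t,np.round(r['rect'],1),round(r['confidence'],2),atz(c,r['rect'][:2],{'ring_gauge':.008,'jaw_pad':.03,'lever_grip':.069}.get(t,0.01)).round(3))
    except Exception as e:print(t,e)
E
```

```text
t 2.5 tcp [0.4974 0.1317 0.2827] yaw x -67.56 z [-0.  0. -1.] F [ 0.4 -0.4 -0.1] w 1.001 ff 0.0 q [ 0.56  0.17  0.21 -0.   -1.6  -0.17]
[0.528 0.058 0.454] [ 0.08  -0.001 -0.171] 339.2856859517975
cam_fixture [258.2  93.7  77.2 180.8] 0.66 [0.521 0.078 0.01 ]
jaw_pad [259.4 124.3  26.8   6. ] 0.73 [0.505 0.111 0.03 ]
ring_gauge [145.7 120.2  30.4  24.5] 0.94 [0.644 0.165 0.008]
bearing [342.2 133.6  51.7  49.3] 0.63 [0.399 0.083 0.01 ]
cam_axis [259.1  91.8  79.5 183.7] 0.65 [0.52  0.076 0.01 ]
```

View pics/w1.png

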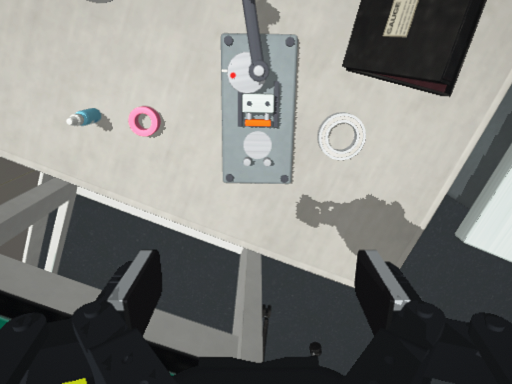

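The wrist view shows the fixture upright: plate corners at about (222,34), (298,37), (291,183) and (222,183), pins at (247,162) and (267,162), cam hub at (258,71), and the bearing at (342,134) to its right. Next I fit the fixture pose.

Run:
```python
from h import *
from scipy.optimize import least_squares
c=robot.capture('wrist')
m=robot.trace(c,'cam_fixture')[0]['pixels'].astype(np.uint8)
m[:30]=0
m=cv2.morphologyEx(m,cv2.MORPH_OPEN,np.ones((25,25),np.uint8))
box=cv2.boxPoints(cv2.minAreaRect(cv2.findNonZero(m)));print(box.round(1))
hull=cv2.approxPolyDP(cv2.convexHull(cv2.findNonZero(m)),6,True)[:,0];print('poly',hull.tolist())
g=cv2.cvtColor(c['image'],cv2.COLOR_RGB2GRAY)
p0=np.array([[222,34],[298,37],[291,183],[222,183]],np.float32).reshape(-1,1,2)
p=cv2.cornerSubPix(g,p0.copy(),(5,5),(-1,-1),(3,50,.01))[:,0];print(p.round(1))
# pins: bright blob centroids
pins=[]
for u,v in((247,162),(267,162)):
    w=g[v-5:v+6,u-5:u+6].astype(float);w=np.clip(w-np.percentile(w,65),0,None)
    yy,xx=np.mgrid[v-5:v+6,u-5:u+6];pins.append([(w*xx).sum()/w.sum(),(w*yy).sum()/w.sum()])
print('pins',np.round(pins,1))
W=[atz(c,q,.014)[:2] for q in p]+[atz(c,q,.028)[:2] for q in pins]
# image: left is world +x side (fixture +x), bottom is +y
L=np.array([[47,-136],[-47,-136],[-47,54],[47,54],[13,20],[-13,20]])/1e3
def f(a):
    R=np.array([[np.cos(a[2]),-np.sin(a[2])],[np.sin(a[2]),np.cos(a[2])]])
    return L@R.T+a[:2]-W
r=least_squares(lambda a:f(a).ravel(),[.5,.13,.38],loss='soft_l1',f_scale=.002)
print('pose',r.x[:2].round(4),np.degrees(r.x[2]).round(2));print((f(r.x)*1e3).round(1))
a=r.x;ex=np.array([np.cos(a[2]),np.sin(a[2])]);ey=np.array([-ex[1],ex[0]])
print('cam',a[:2]-.092*ey)
im=cv2.cvtColor(c['image'],cv2.COLOR_RGB2BGR)
for x,y,z in [(47,-136,14),(-47,-136,14),(-47,54,14),(47,54,14),(13,20,28),(-13,20,28),(0,0,14),(16,-27,30),(-16,-27,30),(0,-92,51)]:
    q=proj(c,np.r_[a[:2]+ex*x/1e3+ey*y/1e3,z/1e3])[0];cv2.circle(im,tuple(int(round(4*v)) for v in q),4,(0,255,0),-1,shift=2)if 0 else im.__setitem__((int(round(q[1])),int(round(q[0]))),(0,255,0))
cv2.imwrite('pics/fit.png',cv2.resize(im[20:200,200:340],None,fx=3.3,fy=3.3,interpolation=0))
```

```text
[[222.  33.]
 [297.  33.]
 [297. 183.]
 [222. 183.]]
poly [[295, 34], [290, 182], [225, 182], [222, 33]]
[[224.7  32.8]
 [297.2  36.5]
 [291.7 182.2]
 [225.3 182. ]]
pins [[246.5 161.3]
 [266.3 161.8]]
pose [0.4966 0.1376] 21.74
[[ 4.9  0.2]
 [-0.8 -4.6]
 [-0.8  2.3]
 [ 3.3  2.2]
 [-1.1 -0.6]
 [-1.4 -0.8]]
cam [0.53065262 0.05218149]
```

View pics/fit.png

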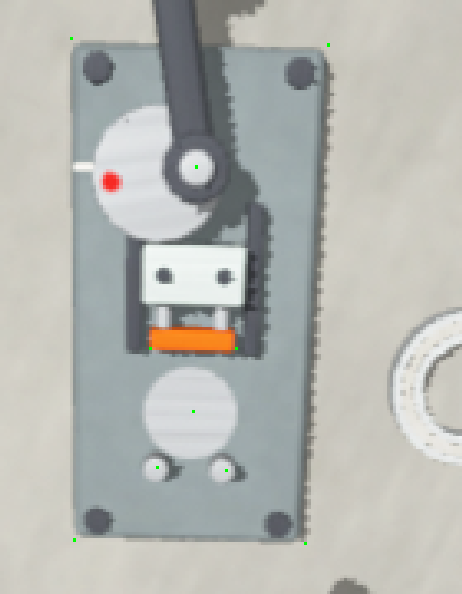

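The fit matches the picture: projected pins, seat, jaw face and hub all land on their parts. The seat is at (0.4966, 0.1376) and the yaw is 21.7°. Next I move to view the ring.

jog_arm(
  steps=[
    [-1, 0.19, 0.04, 0, 0, 0, 0.02],
    [-1, 0.19, 0.04, 0.1, 0, 0, 0],
    [-1, 0.19, 0.04, 0.1, 0, 0, 0],
    [-1, 0.19, 0.04, 0.1, 0, 0, 0],
    [-1, 0.19, 0.04, 0.1, 0, 0, 0],
    [-1, 0.19, 0.04, 0.1, 0, 0, 0],
    [-1, 0, 0, 0, 0, 0, 0],
  ],
)

```text
time_s: 3.7
tcp_pos: [0.5378, -0.1009, 0.1791]
orientation: [0.829, -0.559, -0.003, 0.002]
contact_force: [-0.4, 0.4, -0.2]
gripper_width: 0.998
finger_force: 0.0
```

```bash
cat > ring.py <<'E'
from h import *
s,M=st()
c=robot.capture('wrist')
for r in robot.trace(c,'ring_gauge')[:5]:
    col=c['image'][r['pixels']].mean(0).round()
    u=cv2.minEnclosingCircle(cv2.findNonZero(r['pixels'].astype(np.uint8)))
    P=atz(c,u[0],.012);print(round(r['confidence'],2),col,np.round(u[0],1),round(u[1],1),P.round(4),'tool delta/0.2',(M.T@(P-s['tcp_pos'])/.2).round(3))
E
python3 ring.py
python3 - <<'E'
from h import *
c=robot.capture('wrist');save(c,'w2')
E
```

```text
t 3.7 tcp [ 0.5378 -0.1009  0.1791] yaw x -68.02 z [-0.006 -0.    -1.   ] F [-0.4  0.4 -0.2] w 0.998 ff 0.0 q [ 0.1   0.26  0.06 -0.   -1.37  0.28]
0.86 [ 49. 183. 179.] [206.9 144.1] 20.4 [ 0.5908 -0.0941  0.012 ] tool delta/0.2 [ 0.07  -0.264  0.834]
0.76 [235. 221.  47.] [302.4  24.6] 23.3 [ 0.5469 -0.2316  0.012 ] tool delta/0.2 [0.625 0.198 0.836]
0.63 [225. 224. 218.] [246.9  84.3] 20.9 [ 0.5746 -0.1633  0.012 ] tool delta/0.2 [ 0.36  -0.059  0.835]
```

View pics/w2.png

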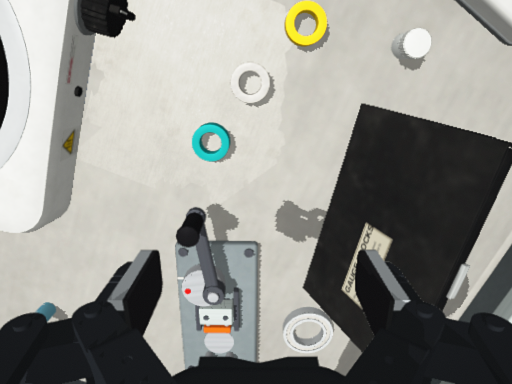

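The steel ring is at about (251,83), with turquoise at (211,142) and yellow at (306,22). I hover and refine.

jog_arm(
  steps=[
    [-1, 0.15, -0.02, 0.08, 0, 0, 0],
    [-1, 0.15, -0.02, 0.12, 0, 0, 0],
    [-1, 0.06, 0, 0.2, 0, 0, 0],
    [-1, 0, 0, 0, 0, 0, 0],
  ],
)

```text
time_s: 4.25
tcp_pos: [0.5715, -0.1601, 0.0977]
orientation: [0.83, -0.558, -0.004, 0.002]
contact_force: [-1.3, -0.1, -2.1]
gripper_width: 0.998
finger_force: 0.0
```

```bash
cat > ring2.py <<'E'
from h import *
from scipy.optimize import least_squares
s,M=st()
c=robot.capture('wrist');save(c,'w3')
q=proj(c,[.574,-.165,.016])[0];print('exp',q)
g=cv2.medianBlur(cv2.cvtColor(c['image'],cv2.COLOR_RGB2GRAY),3)
u,v=map(int,q.round());x0,y0=u-50,v-50
cr=g[y0:y0+100,x0:x0+100]
h=cv2.HoughCircles(cr,cv2.HOUGH_GRADIENT_ALT,1,15,param1=150,param2=.6,minRadius=8,maxRadius=40)
if h is not None:
    for a in h[0]:
        P=atz(c,a[:2]+[x0,y0],.016);d=c['fx']/np.linalg.norm(ray(c,a[:2])[0]-P)
        print('hough',a.round(1)+[x0,y0,0],'dia mm',(2e3*a[2]/d).round(1),P.round(4),(M.T@(P-s['tcp_pos'])/.2).round(3))
im=cv2.cvtColor(c['image'],cv2.COLOR_RGB2BGR)
if h is not None:
    for a in h[0]:cv2.circle(im,(int(a[0]+x0),int(a[1]+y0)),int(a[2]),(0,0,255),1)
cv2.imwrite('pics/r.png',cv2.resize(im[y0-20:y0+120,x0-40:x0+140],None,fx=4,fy=4))
E
python3 ring2.py
```

```text
t 4.25 tcp [ 0.5715 -0.1601  0.0977] yaw x -67.83 z [-0.009  0.002 -1.   ] F [-1.3 -0.1 -2.1] w 0.998 ff 0.0 q [-0.01  0.4   0.04 -0.   -1.22  0.4 ]
exp [257.90715627 175.52674451]
hough [256.         176.          24.60000038] dia mm 38.2 [ 0.5752 -0.1641  0.016 ] [ 0.027 -0.013  0.408]
hough [256.         176.          13.19999981] dia mm 20.6 [ 0.5752 -0.1641  0.016 ] [ 0.027 -0.013  0.408]
```

View pics/r.png

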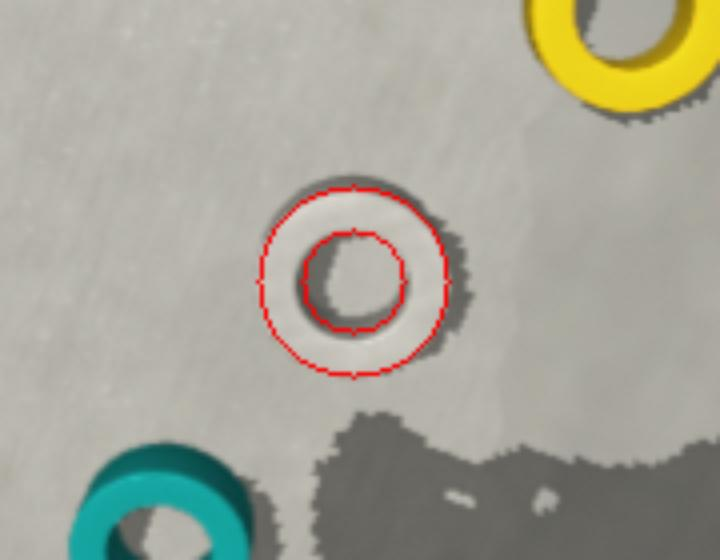

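The Hough circle fits the ring exactly (38 mm) at (0.5752, -0.1641).

jog_arm(
  steps=[
    [-1, 0.027, -0.013, 0, 0, 0, 0],
    [-1, 0, 0, 0.15, 0, 0, 0],
    [-1, 0, 0, 0.15, 0, 0, 0],
    [-1, 0, 0, 0.1, 0, 0, 0],
    [-1, 0, 0, 0, 0, 0, 0],
  ],
)

```text
time_s: 4.8
tcp_pos: [0.5783, -0.1641, 0.0224]
orientation: [0.83, -0.557, -0.001, 0.0]
contact_force: [-0.9, -0.3, 0.6]
gripper_width: 0.996
finger_force: 0.0
```

Run:
```python
from h import *
s,M=st();print((M.T@(np.array([.5752,-.1641,.004])-s['tcp_pos'])/.2).round(3))
```

```text
t 4.8 tcp [ 0.5783 -0.1641  0.0224] yaw x -67.72 z [-0.001  0.    -1.   ] F [-0.9 -0.3  0.6] w 0.996 ff 0.0 q [-0.02  0.47 -0.06 -0.   -1.05  0.41]
[-0.006  0.014  0.092]
```

jog_arm(
  steps=[
    [-1, -0.006, 0.012, 0.07, 0, 0, 0],
    [-1, 0, 0, 0, 0, 0, 0],
    [0.0, 0, 0, 0, 0, 0, 0],
  ],
  grip_force=40,
)

```text
time_s: 5.1
tcp_pos: [0.5775, -0.1648, 0.0111]
orientation: [0.83, -0.557, 0.002, -0.001]
contact_force: [1.2, -0.6, -0.2]
gripper_width: 0.855
finger_force: 0.0
```

Run:
```python
from h import *
s,M=st();print((M.T@(np.array([.5752,-.1641,.004])-s['tcp_pos'])/.2).round(3))
```

```text
t 5.1 tcp [ 0.5775 -0.1648  0.0111] yaw x -67.74 z [ 0.003 -0.001 -1.   ] F [ 1.2 -0.6 -0.2] w 0.855 ff 0.0 q [-0.02  0.47 -0.08  0.   -1.02  0.41]
[-0.008  0.01   0.035]
```

jog_arm(
  steps=[
    [0.0, -0.004, 0.006, 0.03, 0, 0, 0],
    [0.0, 0, 0, 0, 0, 0, 0],
    [1, 0, 0, 0, 0, 0, 0],
    [1, 0, 0, 0, 0, 0, 0],
    [1, 0, 0, 0, 0, 0, 0],
    [1, 0, 0, 0, 0, 0, 0],
  ],
)

```text
time_s: 5.7
tcp_pos: [0.5746, -0.1646, 0.0028]
orientation: [0.83, -0.558, 0.0, -0.0]
contact_force: [0.2, 0.4, 0.3]
gripper_width: 0.003
finger_force: 0.0
```

Run:
```python
from h import *
st()
```

```text
t 5.7 tcp [ 0.5746 -0.1646  0.0028] yaw x -67.8 z [ 0. -0. -1.] F [0.2 0.4 0.3] w 0.003 ff 0.0 q [-0.02  0.48 -0.09  0.   -1.    0.41]
```

Run:
```python
from h import *
c=robot.capture('wrist');save(c,'w4')
d=robot.capture('side')
q=proj(d,[.575,-.165,0.01])[0].astype(int);print(q)
b=cv2.cvtColor(d['image'],cv2.COLOR_RGB2BGR)[q[1]-60:q[1]+40,q[0]-60:q[0]+60]
a=cv2.cvtColor(c['image'],cv2.COLOR_RGB2BGR)
b=cv2.resize(b,(460,384))
cv2.imwrite('pics/w4.png',np.hstack([a[:,100:420],b]))
```

```text
[268 246]
```

View pics/w4.png

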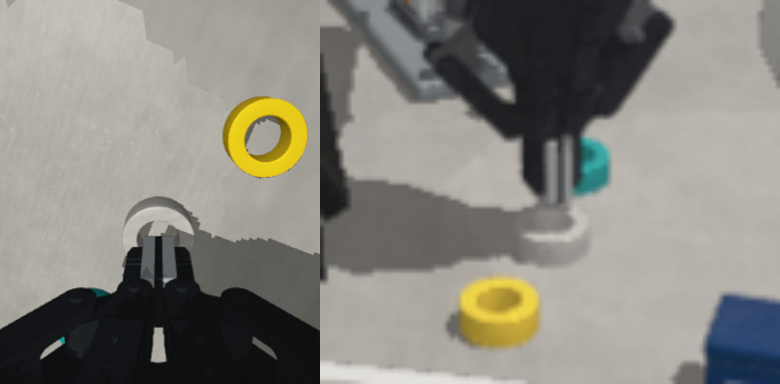

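The ring has been squeezed forward along tool x: it now sits just ahead of the shut fingers, at about (258,230) in the wrist image. It is upright and undisturbed otherwise. I open, lift and re-measure it.

Run:
```python
from h import *
s,M=st();c=robot.capture('wrist')
P=atz(c,(258.5,230),.016);print('ring',P.round(4),'mm tool',(M.T@(P-s['tcp_pos'])*1e3).round(1))
for x in(0,11):print(proj(c,s['tcp_pos']+M@[x/1e3,0,0]).round(1))
```

```text
t 5.8 tcp [ 0.5745 -0.1646  0.0027] yaw x -67.8 z [ 0. -0. -1.] F [-0.  -0.1  0.8] w -0.002 ff 0.0 q [-0.02  0.48 -0.09  0.   -1.    0.41]
ring [ 0.5768 -0.1686  0.016 ] mm tool [  4.5  -0.6 -13.3]
[[259.6 227.1]]
[[259.6 208.6]]
```

jog_arm(
  steps=[
    [0, -0.05, 0, -0.05, 0, 0, 0],
    [-1, -0.05, 0, -0.25, 0, 0, 0],
    [-1, -0.05, 0, -0.2, 0, 0, 0],
    [-1, 0, 0, 0, 0, 0, 0],
    [-1, 0, 0, 0, 0, 0, 0],
    [-1, 0, 0, 0, 0, 0, 0],
  ],
)

```text
time_s: 6.45
tcp_pos: [0.5625, -0.1365, 0.1013]
orientation: [0.83, -0.558, -0.001, 0.0]
contact_force: [-0.3, -1.0, -1.1]
gripper_width: 0.994
finger_force: 0.0
```

```bash
sed -i 's/\[.574,-.165,.016\]/[.580,-.177,.016]/' ring2.py; python3 ring2.py
python3 - <<'E'
from h import *
for n in('top','side'):
    c=robot.capture(n)
    for r in robot.trace(c,'ring_gauge')[:5]:
        col=c['image'][r['pixels']].mean(0).round();P=atz(c,r['rect'][:2],.010)
        print(n,col,P.round(4))
E
```

```text
t 6.45 tcp [ 0.5625 -0.1365  0.1013] yaw x -67.79 z [-0.001  0.    -1.   ] F [-0.3 -1.  -1.1] w 0.994 ff 0.0 q [ 0.03  0.36 -0.   -0.   -1.21  0.36]
exp [258.06432124 125.2335848 ]
hough [257.         144.          25.20000076] dia mm 38.8 [ 0.5753 -0.1635  0.016 ] [ 0.149 -0.009  0.427]
hough [257.         144.          13.80000019] dia mm 21.2 [ 0.5753 -0.1635  0.016 ] [ 0.149 -0.009  0.427]
top [ 46. 139. 138.] [ 0.5886 -0.0998  0.01  ]
side [199. 172.  60.] [ 0.5494 -0.2368  0.01  ]
side [ 55. 137. 134.] [ 0.591  -0.0949  0.01  ]
side [103. 105. 106.] [0.5206 0.0762 0.01  ]
```

Run:
```python
from h import *
c=robot.capture('wrist');s,M=st()
print('wrist axis in tool',(M.T@np.array(c['R']).T).round(3))
for x in(0,5,11):
    for z in(0,-.01,-.02,-.03):print(x,z,proj(c,s['tcp_pos']+M@[x/1e3,0,z])[0].round(0),end=' ')
d=robot.capture('side')
print()
for z in(0,.01,.02,.03):print(z,proj(d,[.5745,-.1646,z])[0].round(1))
print(s['tcp_pos'],proj(d,s['tcp_pos']))
save(d,'s5')
```

```text
t 6.75 tcp [ 0.5629 -0.1371  0.101 ] yaw x -67.81 z [-0.001 -0.    -1.   ] F [-0.9 -0.2 -0.1] w 0.999 ff 0.0 q [ 0.03  0.36 -0.    0.   -1.21  0.36]
wrist axis in tool [[ 0.001 -0.95  -0.311]
 [ 1.     0.001 -0.001]
 [ 0.001 -0.311  0.95 ]]
0 0 [259. 227.] 0 -0.01 [259. 235.] 0 -0.02 [259. 244.] 0 -0.03 [260. 254.] 5 0 [259. 219.] 5 -0.01 [259. 226.] 5 -0.02 [260. 235.] 5 -0.03 [260. 245.] 11 0 [259. 209.] 11 -0.01 [259. 216.] 11 -0.02 [260. 224.] 11 -0.03 [260. 233.] 
0 [268.5 250.5]
0.01 [268.5 246.2]
0.02 [268.4 241.8]
0.03 [268.4 237.4]
[ 0.5628795  -0.13709188  0.10099997] [[261.30368228 198.4754328 ]]
```

Both views put the shut fingertips about 20–25 mm above the reported TCP, so the fingers passed over the ring, which has not moved. I'll check with a gentle touch-down of the shut fingers on bare counter.

jog_arm(
  steps=[
    [1, -0.06, 0.06, 0, 0, 0, 0],
    [1, 0, 0, 0.13, 0, 0, 0],
    [1, 0, 0, 0.13, 0, 0, 0],
    [1, 0, 0, 0.13, 0, 0, 0],
    [1, 0, 0, 0.05, 0, 0, 0],
    [1, 0, 0, 0, 0, 0, 0],
    [1, 0, 0, 0.02, 0, 0, 0],
    [1, 0, 0, 0.0, 0, 0, 0],
  ],
)

```text
time_s: 7.6
tcp_pos: [0.5483, -0.1304, 0.0105]
orientation: [0.83, -0.558, 0.001, -0.0]
contact_force: [-0.6, -0.6, -0.1]
gripper_width: 0.001
finger_force: 0.0
```

Run:
```python
from h import *
s,M=st();d=robot.capture('side');c=robot.capture('wrist')
q=proj(d,s['tcp_pos'])[0].astype(int);print(q,proj(c,s['tcp_pos']))
b=cv2.cvtColor(d['image'],cv2.COLOR_RGB2BGR);b[q[1],q[0]]=(0,0,255)
b=cv2.resize(b[q[1]-50:q[1]+30,q[0]-50:q[0]+50],(480,384),interpolation=0)
cv2.imwrite('pics/t.png',np.hstack([cv2.cvtColor(c['image'],cv2.COLOR_RGB2BGR)[:,100:420],b]))
```

```text
t 7.6 tcp [ 0.5483 -0.1304  0.0105] yaw x -67.79 z [ 0.002 -0.    -1.   ] F [-0.6 -0.6 -0.1] w 0.001 ff 0.0 q [ 0.04  0.41 -0.18  0.   -0.98  0.34]
[254 237] [[259.61113426 227.04185891]]
```

View pics/t.png

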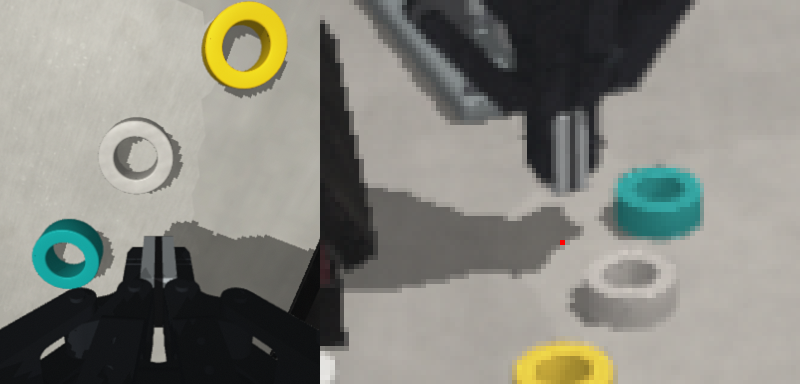

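The picture confirms it: the shut fingertips are at (570,192) and the red mark for the reported TCP is at (562,242), so the real tips are about 24 mm above the reading. I continue down to touch and get the exact offset.

jog_arm(
  steps=[
    [1, 0, 0, 0.08, 0, 0, 0],
    [1, 0, 0, 0.02, 0, 0, 0],
    [1, 0, 0, 0, 0, 0, 0],
    [1, 0, 0, 0, 0, 0, 0],
  ],
)

```text
time_s: 8.1
tcp_pos: [0.548, -0.1305, -0.0097]
orientation: [0.83, -0.558, 0.0, -0.0]
contact_force: [-0.2, -0.0, 0.2]
gripper_width: 0.001
finger_force: 0.0
```

jog_arm(
  steps=[
    [1, 0, 0, 0.015, 0, 0, 0],
    [1, 0, 0, 0, 0, 0, 0],
    [1, 0, 0, 0, 0, 0, 0],
  ],
)

```text
time_s: 8.4
tcp_pos: [0.5476, -0.1304, -0.0131]
orientation: [0.83, -0.558, 0.0, -0.0]
contact_force: [-0.3, -0.6, 0.2]
gripper_width: 0.0
finger_force: 0.0
```

jog_arm(
  steps=[
    [1, 0, 0, 0.03, 0, 0, 0],
    [1, 0, 0, 0, 0, 0, 0],
    [1, 0, 0, 0, 0, 0, 0],
  ],
)

```text
time_s: 8.7
tcp_pos: [0.5473, -0.1304, -0.0196]
orientation: [0.83, -0.558, -0.0, 0.0]
contact_force: [1.0, -0.4, 0.5]
gripper_width: -0.0
finger_force: 0.0
```

jog_arm(
  steps=[
    [1, 0, 0, 0.015, 0, 0, 0],
    [1, 0, 0, 0, 0, 0, 0],
    [1, 0, 0, 0, 0, 0, 0],
  ],
)

```text
time_s: 9.0
tcp_pos: [0.5475, -0.1304, -0.0223]
orientation: [0.83, -0.558, -0.0, 0.0]
contact_force: [-0.2, 0.9, -0.0]
gripper_width: -0.004
finger_force: 0.0
```

jog_arm(
  steps=[
    [1, 0, 0, 0.012, 0, 0, 0],
    [1, 0, 0, 0, 0, 0, 0],
    [1, 0, 0, 0, 0, 0, 0],
  ],
)

```text
time_s: 9.3
tcp_pos: [0.5475, -0.1304, -0.0248]
orientation: [0.83, -0.558, -0.0, 0.0]
contact_force: [0.6, -0.7, 0.3]
gripper_width: 0.002
finger_force: 0.0
```

jog_arm(
  steps=[
    [1, 0, 0, 0.012, 0, 0, 0],
    [1, 0, 0, 0, 0, 0, 0],
    [1, 0, 0, 0, 0, 0, 0],
  ],
)

```text
time_s: 9.6
tcp_pos: [0.5475, -0.1304, -0.0272]
orientation: [0.83, -0.558, -0.0, 0.0]
contact_force: [-0.9, 1.0, 0.5]
gripper_width: -0.002
finger_force: 0.0
```

jog_arm(
  steps=[
    [1, 0, 0, 0.012, 0, 0, 0],
    [1, 0, 0, 0, 0, 0, 0],
    [1, 0, 0, 0, 0, 0, 0],
  ],
)

```text
time_s: 9.9
tcp_pos: [0.548, -0.1304, -0.0284]
orientation: [0.83, -0.558, 0.001, -0.0]
contact_force: [-2.1, 2.1, 6.6]
gripper_width: -0.004
finger_force: 3.7
```

Run:
```python
from h import *
s,M=st();d=robot.capture('side')
b=cv2.cvtColor(d['image'],cv2.COLOR_RGB2BGR)
q=proj(d,[.5475,-.1304,0])[0].round().astype(int);print(q)
g=cv2.cvtColor(b,cv2.COLOR_BGR2GRAY)
print(g[q[1]-14:q[1]+8,q[0]-6:q[0]+12])
```

```text
t 9.9 tcp [ 0.548  -0.1304 -0.0284] yaw x -67.77 z [ 0.001 -0.    -1.   ] F [-2.1  2.1  6.6] w -0.004 ff 3.7 q [ 0.04  0.46 -0.22  0.   -0.89  0.34]
[254 242]
[[ 29  31  31  37  42  73 117 121  49  86 117 102  34  70 137 178 165 121]
 [ 29  29  32  31  57 117 151 119  57  86 130 116  36  71 131 166 146  87]
 [ 31  30  32  32  57 108 140 119  59  97 139 116  36  72 107 105 101  87]
 [ 29  30  32  31  57 107 140 120  60  97 139 116  36  67 104 105 102  87]
 [ 27  29  32  30  57 108 140 119  60  97 139 117  41  52  85 105 101  89]
 [ 28  29  32  30  56 108 140 119  61  97 139 119  53  53  86 104 102  94]
 [ 30  28  32  33  56 108 139 120  65  97 139 120  55  51  82 103 103  99]
 [ 28  29  33  35  56 108 139 124  78  96 140 120  55  52  82 103 103 103]
 [ 30  30  33  32  57 108 140 124  73  90 139 119  53  49  82 103 113 128]
 [ 30  32  37  32  54 105 137 124  73  89 139 119  56  50  82 114 149 179]
 [ 37  32  38  32  48  95 133 124  73  91 139 119  54  63  97 138 181 181]
 [ 67  38  34  32  47  95 134 124  73  90 140 121  70  93 130 155 187 187]
 [ 95  68  43  33  46  94 133 124  74  90 140 132 122 153 187 192 196 196]
 [104  97  71  49  62 100 133 124  73  90 139 150 177 190 195 195 197 189]
 [104 103  95  84  94 113 134 122  70  91 141 160 190 192 195 182 159 151]
 [103 103 103 104 103 110 124 110  84 120 157 176 188 192 181 152 155 153]
 [129 129 122 104 103 113 128 124 141 176 176 182 189 192 178 147 151 149]
 [178 177 164 129 129 148 177 177 176 175 160 151 188 190 184 169 155 147]
 [177 178 178 177 177 178 178 177 171 161 146 130 167 185 192 187 176 160]
 [172 176 177 177 177 178 179 172 146 103 105 106 123 156 182 186 191 192]
 [170 173 178 177 179 178 179 165 124 105 105 106 112 119 132 160 180 182]
 [168 171 177 177 178 179 179 175 146 105 104 104 112 118 121 125 128 132]]
```

Contact came at a reading of z = -0.028, so the true shut tip is at reading + 28 mm. I lift, open, move over the ring and descend with that correction.

jog_arm(
  steps=[
    [1, 0, 0, -0.15, 0, 0, 0],
    [-1, 0, 0, -0.15, 0, 0, 0],
    [-1, 0.11, -0.03, 0, 0, 0, 0],
    [-1, 0.11, -0.03, 0, 0, 0, 0],
    [-1, 0, 0, 0, 0, 0, 0],
    [-1, 0, 0, 0, 0, 0, 0],
  ],
)

```text
time_s: 10.55
tcp_pos: [0.575, -0.1667, 0.03]
orientation: [0.83, -0.558, -0.0, 0.0]
contact_force: [-0.1, -0.2, 0.3]
gripper_width: 0.845
finger_force: 0.0
```

```bash
sed -i 's/\[.580,-.177,.016\]/[.5752,-.164,.016]/' ring2.py; python3 ring2.py
```

```text
t 10.55 tcp [ 0.575  -0.1667  0.03  ] yaw x -67.85 z [-0.001  0.    -1.   ] F [-0.1 -0.2  0.3] w 0.845 ff 0.0 q [-0.02  0.45 -0.05 -0.   -1.06  0.41]
exp [257.42383267 220.7978906 ]
hough [256.         222.          30.10000038] dia mm 36.0 [ 0.5757 -0.163   0.016 ] [-0.016 -0.01   0.07 ]
hough [256.         222.          18.29999924] dia mm 21.9 [ 0.5757 -0.163   0.016 ] [-0.016 -0.01   0.07 ]
```

jog_arm(
  steps=[
    [-1, 0, -0.01, 0.14, 0, 0, 0],
    [-1, 0, 0, 0.11, 0, 0, 0],
    [-1, 0, 0, 0.02, 0, 0, 0],
    [-1, 0, 0, 0, 0, 0, 0],
    [-1, 0, 0, 0, 0, 0, 0],
  ],
)

```text
time_s: 11.1
tcp_pos: [0.578, -0.1658, -0.0222]
orientation: [0.83, -0.557, 0.001, -0.0]
contact_force: [0.8, 1.3, 0.3]
gripper_width: 0.999
finger_force: 0.0
```

jog_arm(
  steps=[
    [1, 0, 0, 0, 0, 0, 0],
    [1, 0, 0, 0, 0, 0, 0],
    [1, 0, 0, 0, 0, 0, 0],
    [1, 0, 0, 0, 0, 0, 0],
    [1, 0, 0, 0, 0, 0, 0],
  ],
  grip_force=40,
)

```text
time_s: 11.6
tcp_pos: [0.5775, -0.1659, -0.0227]
orientation: [0.83, -0.558, 0.0, -0.0]
contact_force: [-1.5, 0.8, 4.8]
gripper_width: 0.415
finger_force: 39.9
```

The ring is gripped (opening ≈ 38 mm, 40 N). I lift and carry it over the fixture.

jog_arm(
  steps=[
    [1, 0, 0, -0.1, 0, 0, 0],
    [1, 0, 0, -0.2, 0, 0, 0],
    [1, 0, 0, -0.2, 0, 0, 0],
    [1, 0, 0, -0.15, 0, 0, 0],
    [1, -0.1, -0.01, 0, 0, 0, 0.0],
    [1, -0.19, -0.026, 0, 0, 0, 0],
    [1, -0.2, -0.028, 0, 0, 0, 0],
    [1, -0.2, -0.028, 0, 0, 0, 0],
  ],
)

```text
time_s: 12.4
tcp_pos: [0.5413, -0.03, 0.1062]
orientation: [0.83, -0.558, -0.0, 0.0]
contact_force: [1.2, -0.1, -1.1]
gripper_width: 0.415
finger_force: 40.2
```

jog_arm(
  steps=[
    [1, -0.2, -0.028, 0, 0, 0, 0],
    [1, -0.2, -0.028, 0, 0, 0, 0],
    [1, -0.2, -0.028, 0, 0, 0, 0.01],
    [1, -0.18, -0.025, 0, 0, 0, 0],
    [1, -0.06, -0.01, 0, 0, 0, 0],
    [1, 0, 0, 0, 0, 0, 0],
  ],
)

```text
time_s: 13.0
tcp_pos: [0.5005, 0.1348, 0.1063]
orientation: [0.829, -0.559, -0.0, 0.0]
contact_force: [-0.4, -0.4, -0.4]
gripper_width: 0.413
finger_force: 40.2
```

```bash
cat > pl.py <<'E'
from h import *
s,M=st();P=np.array([.5006,.1318,-.009]);print('to go',(M.T@(P-s['tcp_pos'])/.2).round(3))
c=robot.capture('wrist');save(c,'pl')
q=proj(c,s['tcp_pos']+M@[-.003,-.001,-.033])[0];print('ring exp',q.round(1))
E
python3 pl.py
```

```text
t 13.0 tcp [0.5005 0.1348 0.1063] yaw x -67.95 z [-0.  0. -1.] F [-0.4 -0.4 -0.4] w 0.413 ff 40.2 q [ 0.57  0.24 -0.16 -0.   -1.17 -0.18]
to go [0.014 0.005 0.576]
ring exp [257.6 263.2]
```

jog_arm(
  steps=[
    [1, 0.014, 0.005, 0.1, 0, 0, 0],
    [1, 0, 0, 0.18, 0, 0, 0],
    [1, 0, 0, 0.15, 0, 0, 0],
    [1, 0, 0, 0.03, 0, 0, 0],
    [1, 0, 0, 0, 0, 0, 0],
    [1, 0, 0, 0, 0, 0, 0],
  ],
)

```text
time_s: 13.65
tcp_pos: [0.5024, 0.1304, 0.016]
orientation: [0.828, -0.56, 0.001, -0.001]
contact_force: [0.0, 0.1, -0.0]
gripper_width: 0.422
finger_force: 40.2
```

```bash
python3 pl.py; python3 -c "
import cv2
a=cv2.imread('pics/pl.png')[110:310,160:360];cv2.imwrite('pics/plc.png',cv2.resize(a,None,fx=3,fy=3,interpolation=2))"
```

```text
t 13.65 tcp [0.5024 0.1304 0.016 ] yaw x -68.12 z [ 0.002  0.001 -1.   ] F [ 0.   0.1 -0. ] w 0.422 ff 40.2 q [ 0.56  0.33 -0.29  0.   -0.94 -0.18]
to go [-0.01   0.006  0.125]
ring exp [257.6 263.2]
```

View pics/plc.png

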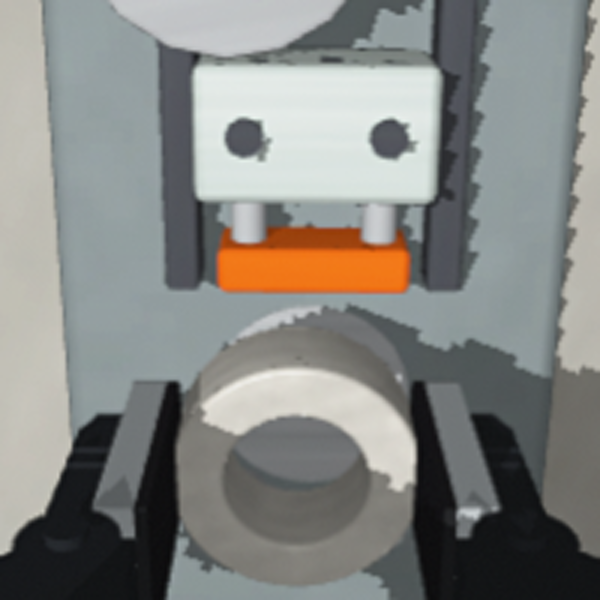

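The ring is level between the pads, its top centred at full-image (258,268). The orange face's centre is at (264,206), so there may be a small sideways offset; I compute it.

Run:
```python
from h import *
c=robot.capture('wrist');s,M=st()
a=np.radians(21.74);ex=np.array([np.cos(a),np.sin(a)]);ey=np.array([-ex[1],ex[0]]);S=np.array([.4966,.1376])
f=lambda P:np.round([(P[:2]-S)@ex*1e3,(P[:2]-S)@ey*1e3],1)
cv=lambda u,v:(160+u/3,110+v/3)
P=atz(c,cv(295,475),s['tcp_pos'][2]+.0387);print('ring fix',f(P),'tool mm',(M.T@(P-s['tcp_pos'])*1e3).round(1))
for n,uv,z in(('jaw bottom-front l',(220,291),.030),('jaw r',(409,291),.030),('block l',(195,200),.037),('block r',(440,200),.037),('hole ring l',(176,475),s['tcp_pos'][2]+.0387),('r',(416,475),s['tcp_pos'][2]+.0387)):print(n,f(atz(c,cv(*uv),z)))
for x,y,z in((0,0,.014),(13,20,.028),(-13,20,.028)):print(((proj(c,[*(S+ex*x/1e3+ey*y/1e3),z])[0]-[160,110])*3).round(0))
```

```text
t 13.75 tcp [0.5023 0.1308 0.0162] yaw x -68.1 z [ 0.003  0.001 -1.   ] F [-0.5  0.8 -0.5] w 0.416 ff 40.2 q [ 0.56  0.33 -0.29  0.   -0.94 -0.18]
ring fix [ 3.5 -6.3] tool mm [ -2.1  -0.8 -38.7]
jaw bottom-front l [ 16.1 -25.9]
jaw r [-15.3 -26. ]
block l [ 19.1 -43.7]
block r [-18.7 -43.9]
hole ring l [21.2 -6.2]
r [-14.6  -6.4]
[314. 388.]
[243. 521.]
[385. 521.]
```

jog_arm(
  steps=[
    [1, -0.014, 0.013, 0, 0, 0, 0],
    [1, 0, 0, 0.05, 0, 0, 0],
    [1, 0, 0, 0.03, 0, 0, 0],
    [1, 0, 0, 0, 0, 0, 0],
    [1, 0, 0, 0, 0, 0, 0],
  ],
)

```text
time_s: 14.25
tcp_pos: [0.4973, 0.132, -0.0018]
orientation: [0.829, -0.56, -0.0, 0.0]
contact_force: [-0.1, -0.2, -0.1]
gripper_width: 0.411
finger_force: 40.2
```

jog_arm(
  steps=[
    [1, 0, 0, 0.03, 0, 0, 0],
    [1, 0, 0, 0, 0, 0, 0],
    [1, 0, 0, 0, 0, 0, 0],
  ],
)

```text
time_s: 14.55
tcp_pos: [0.4974, 0.132, -0.0077]
orientation: [0.829, -0.56, -0.0, 0.0]
contact_force: [0.3, 0.2, 0.1]
gripper_width: 0.417
finger_force: 40.2
```

jog_arm(
  steps=[
    [1, 0, 0, 0.01, 0, 0, 0],
    [1, 0, 0, 0, 0, 0, 0],
    [1, 0, 0, 0, 0, 0, 0],
  ],
)

```text
time_s: 14.85
tcp_pos: [0.4979, 0.1323, -0.0087]
orientation: [0.829, -0.56, 0.0, -0.0]
contact_force: [-2.2, 0.1, 5.3]
gripper_width: 0.418
finger_force: 40.8
```

jog_arm(
  steps=[
    [-0.3, 0, 0, 0, 0, 0, 0],
    [-0.3, 0, 0, 0, 0, 0, 0],
    [-0.3, 0, 0, 0, 0, 0, 0],
    [-0.3, 0, 0, -0.1, 0, 0, 0],
    [-0.3, 0, 0, -0.25, 0, 0, 0],
    [-0.3, 0, 0, -0.25, 0, 0, 0],
    [-0.3, 0, 0, 0, 0, 0, 0],
    [-0.3, 0, 0, 0, 0, 0, 0],
  ],
)

```text
time_s: 15.65
tcp_pos: [0.4982, 0.1327, 0.1118]
orientation: [0.829, -0.56, 0.001, -0.002]
contact_force: [-0.4, -0.1, -1.4]
gripper_width: 0.657
finger_force: 0.0
```

Run:
```python
from h import *
s,M=st();c=robot.capture('wrist');save(c,'p6')
a=np.radians(21.74);ex=np.array([np.cos(a),np.sin(a)]);ey=np.array([-ex[1],ex[0]]);S=np.array([.4966,.1376])
f=lambda P:np.round([(P[:2]-S)@ex*1e3,(P[:2]-S)@ey*1e3],1)
q=proj(c,[*S,.03])[0].round().astype(int);x0,y0=q-50
g=cv2.medianBlur(cv2.cvtColor(c['image'],cv2.COLOR_RGB2GRAY)[y0:y0+100,x0:x0+100],3)
h=cv2.HoughCircles(g,cv2.HOUGH_GRADIENT_ALT,1,5,param1=120,param2=.5,minRadius=8,maxRadius=40)
for b in ([] if h is None else h[0]):
    P=atz(c,b[:2]+[x0,y0],.03);print('ring',b.round(1),f(P))
for d in(c,robot.capture('side'),robot.capture('top')):
    for r in robot.spot_in(d,'lever_grip')[:3]:print('grip',np.round(r['rect'],1),round(r['confidence'],2),atz(d,r['rect'][:2],.069).round(4))
cam=S-.092*ey
t=np.radians(21.74-80);G=cam+.09*np.array([np.cos(t),np.sin(t)]);print('model grip',G.round(4),'end',(cam+.09*ex).round(4))
cv2.imwrite('pics/p6c.png',cv2.resize(cv2.imread('pics/p6.png')[:, 130:390],None,fx=1.55,fy=1.55))
```

```text
t 15.65 tcp [0.4982 0.1327 0.1118] yaw x -68.11 z [ 0.003  0.002 -1.   ] F [-0.4 -0.1 -1.4] w 0.657 ff 0.0 q [ 0.56  0.23 -0.16 -0.   -1.18 -0.18]
ring [49.  47.  25.4] [ 0.9 -2.3]
ring [49.  47.  13.6] [ 0.9 -2.3]
grip [267.3 190.7  11.8  19.7] 0.43 [ 0.5783 -0.0358  0.069 ]
grip [243.2 185.8   8.8   5.3] 0.37 [ 0.5788 -0.0262  0.069 ]
model grip [ 0.578  -0.0244] end [0.6143 0.0855]
```

View pics/p6c.png

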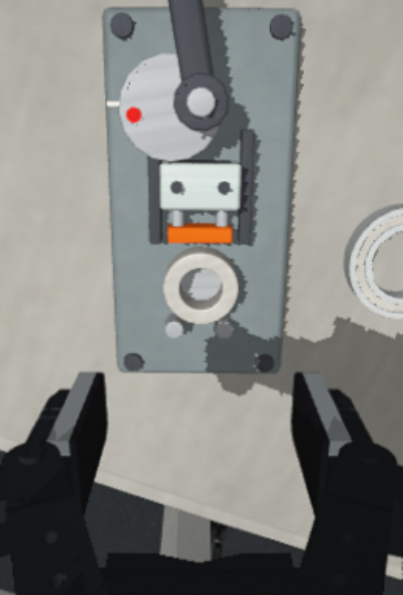

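The ring lies flat and released at (202,287) in the crop, 0.9 mm off-centre and 2.3 mm short of the pins, with the clamp still open. Next I go to the lever grip.

jog_arm(
  steps=[
    [-1, 0.12, -0.015, 0, 0, 0, 0],
    [-1, 0.19, -0.015, 0, 0, 0, 0],
    [-1, 0.2, -0.015, 0, 0, 0, 0],
    [-1, 0.2, -0.015, 0, 0, 0, 0],
    [-1, 0.15, -0.015, 0, 0, 0, 0],
    [-1, 0.03, 0, 0, 0, 0, 0],
    [-1, 0, 0, 0, 0, 0, 0],
    [-1, 0, 0, 0, 0, 0, 0],
  ],
)

```text
time_s: 16.75
tcp_pos: [0.5774, -0.0268, 0.1101]
orientation: [0.829, -0.56, -0.0, 0.0]
contact_force: [-0.0, 0.7, 0.5]
gripper_width: 1.002
finger_force: 0.0
```

Run:
```python
from h import *
s,M=st();c=robot.capture('wrist');save(c,'g7')
print('exp top',proj(c,[.578,-.0244,.088])[0].round(1))
for r in robot.trace(c,'lever_grip')[:3]:
    print(np.round(r['rect'],1),round(r['confidence'],2))
    p=r['pixels'].astype(np.uint8);print(cv2.minEnclosingCircle(cv2.findNonZero(p)))
g=cv2.cvtColor(c['image'],cv2.COLOR_RGB2GRAY);q=proj(c,[.578,-.0244,.088])[0].round().astype(int)
m=(g[q[1]-50:q[1]+50,q[0]-50:q[0]+50]<45).astype(np.uint8)
n,l,stt,ce=cv2.connectedComponentsWithStats(m)
for i in range(1,n):
    if stt[i,4]>100:print(stt[i],ce[i]+q-50)
h=cv2.HoughCircles(cv2.medianBlur(g,3)[q[1]-50:q[1]+50,q[0]-50:q[0]+50],cv2.HOUGH_GRADIENT_ALT,1,5,param1=80,param2=.4,minRadius=8,maxRadius=40)
if h is not None:
    for b in h[0]:
        P=atz(c,b[:2]+q-50,.088);print('circ',b,P.round(4),'d',(M.T@(P-s['tcp_pos'])/.2).round(3))
print('model to go',(M.T@(np.array([.579,-.027,.028])-s['tcp_pos'])/.2).round(3))
```

```text
t 16.75 tcp [ 0.5774 -0.0268  0.1101] yaw x -68.09 z [-0.001  0.    -1.   ] F [-0.   0.7  0.5] w 1.002 ff 0.0 q [ 0.22  0.35  0.01 -0.   -1.23  0.16]
exp top [257.  214.8]
[258.4 209.2  34.5  44.5] 0.63
((258.5, 206.5), 21.96598243713379)
[  36   19   36   81 1666] [261.29291717 220.22809124]
circ [66.       45.       31.344555] [ 0.5701 -0.031   0.088 ] d [0.006 0.042 0.111]
circ [34.       72.       16.518677] [ 0.5817 -0.0065  0.088 ] d [-0.086 -0.058  0.111]
circ [51.       46.       16.191715] [ 0.5784 -0.027   0.088 ] d [ 0.003 -0.004  0.111]
circ [23.       77.       14.225468] [ 0.5869 -0.0007  0.088 ] d [-0.103 -0.093  0.111]
circ [50.       28.       13.129781] [ 0.5833 -0.0376  0.088 ] d [ 0.061 -0.007  0.111]
circ [89.       75.       19.888018] [ 0.5487 -0.0176  0.088 ] d [-0.096  0.116  0.111]
circ [85.       33.       17.572535] [ 0.5624 -0.0426  0.088 ] d [0.045 0.099 0.111]
circ [54.       73.       15.047737] [ 0.5697 -0.0106  0.088 ] d [-0.089  0.005  0.111]
model to go [ 0.004 -0.007  0.411]
```

jog_arm(
  steps=[
    [-1, 0.018, -0.005, 0.1, 0, 0, 0],
    [-1, 0, 0, 0.15, 0, 0, 0],
    [-1, 0, 0, 0.13, 0, 0, 0],
    [-1, 0, 0, 0.02, 0, 0, 0],
    [-1, 0, 0, 0, 0, 0, 0],
    [-1, 0, 0, 0, 0, 0, 0],
  ],
)

```text
time_s: 17.45
tcp_pos: [0.5813, -0.0299, 0.0323]
orientation: [0.829, -0.559, 0.001, -0.001]
contact_force: [0.1, 0.1, -0.3]
gripper_width: 1.004
finger_force: 0.0
```

jog_arm(
  steps=[
    [1, 0, 0, 0, 0, 0, 0],
    [1, 0, 0, 0, 0, 0, 0],
    [1, 0, 0, 0, 0, 0, 0],
    [1, 0, 0, 0, 0, 0, 0],
    [1, 0, 0, 0, 0, 0, 0],
    [1, 0, 0, 0, 0, 0, 0],
  ],
  grip_force=60,
)

```text
time_s: 18.05
tcp_pos: [0.5799, -0.0306, 0.0309]
orientation: [0.829, -0.56, 0.0, 0.0]
contact_force: [-2.6, 0.2, 4.2]
gripper_width: 0.204
finger_force: 58.4
```

Run:
```python
from h import *
st()
```

```text
t 18.05 tcp [ 0.5799 -0.0306  0.0309] yaw x -68.09 z [-0. -0. -1.] F [-2.6  0.2  4.2] w 0.204 ff 58.4 q [ 0.22  0.42 -0.1   0.   -1.04  0.17]
```

The grip is held (opening 17 mm, 58 N). I swing it in 5° rows along the arc, checking the forces.

jog_arm(
  steps=[
    [1, -0.0085, -0.0384, 0, 0, 0, 0],
    [1, -0.0118, -0.0374, 0, 0, 0, 0],
    [1, -0.0151, -0.0363, 0, 0, 0, 0],
    [1, -0.0181, -0.0348, 0, 0, 0, 0],
    [1, 0, 0, 0, 0, 0, 0],
    [1, 0, 0, 0, 0, 0, 0],
  ],
)

```text
time_s: 18.65
tcp_pos: [0.6039, -0.009, 0.0308]
orientation: [0.829, -0.56, 0.0, 0.0]
contact_force: [-3.1, -0.6, 5.6]
gripper_width: 0.204
finger_force: 58.7
```

jog_arm(
  steps=[
    [1, -0.0211, -0.0331, 0, 0, 0, 0],
    [1, -0.0239, -0.0312, 0, 0, 0, 0],
    [1, -0.0265, -0.0289, 0, 0, 0, 0],
    [1, -0.0289, -0.0265, 0, 0, 0, 0],
    [1, 0, 0, 0, 0, 0, 0],
    [1, 0, 0, 0, 0, 0, 0],
  ],
)

```text
time_s: 19.25
tcp_pos: [0.6182, 0.0179, 0.0308]
orientation: [0.829, -0.56, 0.0, 0.001]
contact_force: [-3.9, -3.0, 6.8]
gripper_width: 0.198
finger_force: 58.8
```

jog_arm(
  steps=[
    [1, -0.0312, -0.0239, 0, 0, 0, 0],
    [1, -0.0331, -0.0211, 0, 0, 0, 0],
    [1, -0.0348, -0.0181, 0, 0, 0, 0],
    [1, -0.0363, -0.0151, 0, 0, 0, 0],
    [1, 0, 0, 0, 0, 0, 0],
    [1, 0, 0, 0, 0, 0, 0],
  ],
)

```text
time_s: 19.85
tcp_pos: [0.6227, 0.0484, 0.0309]
orientation: [0.829, -0.56, 0.0, 0.001]
contact_force: [-4.0, -5.1, 5.3]
gripper_width: 0.199
finger_force: 58.7
```

jog_arm(
  steps=[
    [1, -0.0374, -0.0118, 0, 0, 0, 0],
    [1, -0.0384, -0.0085, 0, 0, 0, 0],
    [1, -0.0389, -0.0051, 0, 0, 0, 0],
    [1, 0, 0, 0, 0, 0, 0],
    [1, 0, 0, 0, 0, 0, 0],
  ],
)

```text
time_s: 20.35
tcp_pos: [0.619, 0.0713, 0.0309]
orientation: [0.829, -0.56, 0.001, 0.001]
contact_force: [-2.6, -5.8, 4.0]
gripper_width: 0.202
finger_force: 58.7
```

```bash
cat > e.py <<'E'
from h import *
s,M=st()
T=np.array([[.5799,-.0306],[.6039,-.009],[.6182,.0179],s['tcp_pos'][:2]])
from scipy.optimize import least_squares
f=lambda a:np.hypot(*(T-a[:2]).T)-.09
r=least_squares(f,[.532,.048]);d=T-r.x[:2];ang=np.degrees(np.arctan2(d[:,1],d[:,0]))-21.74
print('C',r.x.round(4),'res mm',(f(r.x)*1e3).round(2),'phi',ang.round(2))
d=T-[.5326,.0459];print('phi by C0',(np.degrees(np.arctan2(d[:,1],d[:,0]))-21.74).round(2))
c=robot.capture('side');k=robot.capture('top');w=robot.capture('wrist')
for n,c in(('side',c),('top',k),('wrist',w)):
    hsv=cv2.cvtColor(c['image'],cv2.COLOR_RGB2HSV);m=(((hsv[...,0]<6)|(hsv[...,0]>174))&(hsv[...,1]>150)&(hsv[...,2]>100)).astype(np.uint8)
    nn,l,stt,ce=cv2.connectedComponentsWithStats(m)
    for i in range(1,nn):
        P=atz(c,ce[i],.025)
        if abs(P[0]-.53)<.06 and abs(P[1]-.06)<.06:print(n,'red',stt[i,4],ce[i].round(1),[atz(c,ce[i],z).round(4)[:2] for z in(.02,.03)])
    save(c,n+'_e')
E
python3 e.py
```

```text
t 20.35 tcp [0.619  0.0713 0.0309] yaw x -68.06 z [-0.    -0.002 -1.   ] F [-2.6 -5.8  4. ] w 0.202 ff 58.7 q [ 0.37  0.5   0.02  0.   -1.09  0.02]
C [0.5327 0.046 ] res mm [-0.   -0.01  0.02 -0.01] phi [-80.09 -59.43 -39.94  -5.42]
phi by C0 [-80.01 -59.34 -39.85  -5.37]
top red 1 [207. 207.] [array([0.5234, 0.0818]), array([0.5218, 0.0808])]
wrist red 87 [402.4 299.3] [array([0.5129, 0.0888]), array([0.5204, 0.0838])]
```

The arc fit and the camera's red dot agree that the lever is about 5.5° short of the top. I finish the swing.

jog_arm(
  steps=[
    [1, -0.022, -0.001, 0, 0, 0, 0],
    [1, -0.022, 0, 0, 0, 0, 0],
    [1, 0, 0, 0, 0, 0, 0],
    [1, 0, 0, 0, 0, 0, 0],
    [1, 0, 0, 0, 0, 0, 0],
  ],
)

```text
time_s: 21.0
tcp_pos: [0.6162, 0.0794, 0.0309]
orientation: [0.829, -0.56, 0.001, 0.001]
contact_force: [-0.9, -5.0, 4.5]
gripper_width: 0.201
finger_force: 58.6
```

```bash
cat >> e.py <<'E'
a=np.radians(21.74);ex=np.array([np.cos(a),np.sin(a)]);ey=np.array([-ex[1],ex[0]]);S=np.array([.4966,.1376])
cam=S-.092*ey
w=robot.capture('wrist')
hsv=cv2.cvtColor(w['image'],cv2.COLOR_RGB2HSV)
m=(((hsv[...,0]<6)|(hsv[...,0]>174))&(hsv[...,1]>150)&(hsv[...,2]>100)).astype(np.uint8)
nn,l,stt,ce=cv2.connectedComponentsWithStats(m);i=1+np.argmax(stt[1:,4])
for z in(.028,.0305,.033):
    P=atz(w,ce[i],z)[:2]-cam;print('nose',z,np.hypot(*P).round(4),'angle-90:',(np.degrees(np.arctan2(P@ey,P@ex))-90).round(2))
o=((hsv[...,0]>6)&(hsv[...,0]<16)&(hsv[...,1]>180)&(hsv[...,2]>120)).astype(np.uint8)
nn,l,stt,ce=cv2.connectedComponentsWithStats(o);i=1+np.argmax(stt[1:,4]);P=atz(w,ce[i],.028)[:2]-S;print('jaw orange',stt[i],(P@ex).round(4),(P@ey).round(4))
g=cv2.medianBlur(cv2.cvtColor(w['image'],cv2.COLOR_RGB2GRAY),3)
q=proj(w,[*S,.03])[0].round().astype(int);x0,y0=q-45;print(q)
h=cv2.HoughCircles(g[y0:y0+90,x0:x0+90],cv2.HOUGH_GRADIENT_ALT,1,5,param1=120,param2=.5,minRadius=8,maxRadius=40)
for b in ([] if h is None else h[0]):
    P=atz(w,b[:2]+[x0,y0],.03)[:2]-S;print('ring',b.round(1),(P@ex).round(4),(P@ey).round(4))
E
python3 e.py
```

```text
t 21.0 tcp [0.6162 0.0794 0.0309] yaw x -68.08 z [ 0.    -0.002 -1.   ] F [-0.9 -5.   4.5] w 0.201 ff 58.6 q [ 0.38  0.49  0.01  0.   -1.09  0.  ]
C [0.5327 0.046 ] res mm [-0.   -0.01  0.02 -0.01] phi [-8.009e+01 -5.943e+01 -3.994e+01  5.000e-02]
phi by C0 [-80.01 -59.34 -39.85   0.09]
top red 1 [207. 208.] [array([0.5204, 0.0817]), array([0.5188, 0.0807])]
wrist red 91 [410.4 287. ] [array([0.51  , 0.0871]), array([0.5175, 0.0826])]
nose 0.028 0.0346 angle-90: 3.3
nose 0.0305 0.0329 angle-90: 1.16
nose 0.033 0.0311 angle-90: -1.22Traceback (most recent call last):
  File "e.py", line 26, in <module>
    nn,l,stt,ce=cv2.connectedComponentsWithStats(o);i=1+np.argmax(stt[1:,4]);P=atz(w,ce[i],.028)[:2]-S;print('jaw orange',stt[i],(P@ex).round(4),(P@ey).round(4))
                                                        ~~~~~~~~~^^^^^^^^^^^
    return _wrapfunc(a, 'argmax', axis=axis, out=out, **kwds)
    return bound(*args, **kwds)
ValueError: attempt to get argmax of an empty sequence
```

```bash
sed -i '/orange/d' e.py; python3 e.py | tail -4
python3 - <<'E'
from h import *
a=np.radians(21.74);ex=np.array([np.cos(a),np.sin(a)]);ey=np.array([-ex[1],ex[0]]);S=np.array([.4966,.1376])
for n in('side','top'):
    c=robot.capture(n)
    for t in('ring_gauge','jaw_pad'):
        for r in robot.spot_in(c,t)[:4]:
            P=atz(c,r['rect'][:2],.026)[:2]-S
            if np.hypot(*P)<.07:print(n,t,r['confidence'],(P@ex*1e3).round(1),(P@ey*1e3).round(1))
    print(n,'seat px',proj(c,[*S,.026])[0].round(1))
E
```

```text
nose 0.028 0.0347 angle-90: 3.31
nose 0.0305 0.0329 angle-90: 1.17
nose 0.033 0.0312 angle-90: -1.21
[395 363]
side ring_gauge 0.61 0.3 2.0
side seat px [232.1 177.5]
top ring_gauge 0.63 -11.0 -0.6
top seat px [187.6 215.4]
```

```bash
python3 -c "
from h import *
st();print(robot.job_done())"
```

```text
t 21.7 tcp [0.6163 0.0794 0.0309] yaw x -68.08 z [ 0.001 -0.002 -1.   ] F [-0.7 -6.3  3.8] w 0.199 ff 58.6 q [ 0.38  0.49  0.01  0.   -1.09  0.  ]
the job is handed in; nothing more can be done
None
```

I loaded the ring, let go with the clamp open, swung the lever to within about 2° of highest lift, and handed in at 21.7 s with the grip still held. At the end one camera put the ring at the seat to about 2 mm; the top camera's reading was unusable (11 mm off to the side).

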